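# Reverse a row of connector inserts from the incoming rack into the test rack

## Robot

A 6-joint arm with a two-finger parallel gripper is mounted at the origin on the work surface. World frame = base frame: x ahead of the robot, y to its left, z up, the work surface at z = 0. Lengths are in m, angles in degrees, forces in N, time in s.
With the tool pointing down it reaches from about 0.325 to 0.9 m from the base axis. Payload 6.1 kg.
Tool frame: the origin (TCP) lies at the very end of the fingers, on their centre line; the grasp point (between the pads) lies 19 mm behind it (ctrl.tcp_to_grasp is the distance from the TCP to the grasp point, in m); z points along the fingers, y is the line along which they close (so a half turn about z gives the same grasp; the last joint's range is limited). The gripper opens to 87 mm and grips with 3 to 60 N. Pads are 19 mm wide; open, the fingers measure 117 mm over their backs; the gripper's body (75 mm by 190 mm) begins 51 mm behind the grasp point.
Start: joints at [64.28, 12.628, 87.462, -0, 79.91, -7.225], TCP at [0.198, 0.593, 0.223] pointing down, gripper open.
Joint ranges: [-170.65, 170.65], [-52.31, 119.04], [5.05, 147.46], [-71.25, 251.25], [11.57, 151.72], [-153.62, 153.62]. Speed limits (degrees/s): [147.25, 147.25, 172.46, 180, 180, 180].

## Interface

Orientations are given as a 3x3 rotation matrix whose columns are the frame's x, y, z axes.
In Python, from rig import ctrl gives the robot as it stands.
- The arm moves only by the tool apply_moves, never from a script. Its argument "steps" is a list of rows, each an object of numbers: "x", "y", "z": the shift along the tool's x, y, z in m; "yaw": the turn about the tool's z in rad. In form: [{"x": .., "y": .., "z": .., "yaw": ..}, ...]. A call has 1 to 20 rows; each row shifts and turns the commanded pose from where the row before left it, along the tool's axes as they then stand; what a row does not reach is not made up. A row lasts 1/12 s, in which the tool goes at most 41.7 mm and 7.16 degrees, less where a joint would pass 70% of its speed; a pose out of reach is approached as far as the arm can. A call is refused whole if a number of a shift passes 0.0417 or a number of a turn 0.125, either way. A call with a gripper value outside its range is refused whole. "gripper" is the opening, from 0 (shut) to 1 (fully open), set as the call begins (left out, the last holds). The fingers move at their own pace and stop on an object; "grip_force" is the grip in N (left out, the last holds). Time passes only in rows, so rows that do not move let the fingers close. It gives the time, the measured TCP pose, the force, the opening and the grip force at its end, in the units of the state.
- ctrl.state(): the state, without advancing time (a new reading comes with each control period).
- ctrl.capture(name): name is "side" or "top" or "wrist"; returns the picture (480x640x3 uint8, red, green, blue); there is no depth.
- ctrl.camera_info(name): a dict with "camera_matrix" (3x3 intrinsics, pixels), "rvec" (rotation vector, rad) and "tvec" (3), from world to camera coordinates, as OpenCV has them. Camera axes: x right, y down, z forward; pixel columns grow to the right and rows downward; lengths in m; the calibration is good to about 2 mm. A picture is of the moment at which its call begins: read the wrist's pose just before it. camera_info takes no time and is no camera call; for the wrist camera it gives the pose at the moment of the call.
- ctrl.sign_off(): hands the job in; it is judged then, once.
The state is a dict: "time": time; "joint_positions": joint angles; "joint_velocities": joint speeds; "tau": joint torques, N m; "position": TCP position; "orientation": TCP orientation; "ft_force": force on the tool from outside, world axes, zero at the start; "moment": the same for the moment, N m; "width": finger opening in m; "grip_force": force on a finger pad.
Only numpy, scipy, OpenCV 4.12 (cv2) and the standard library are available. Lean on these libraries where they do the work, as an engineer would, in place of code of your own. Each camera call takes 0.05 s, during which the arm holds its last target. There are 200 camera calls.

## Task

Move the four charging-connector inserts from the coloured trays of the wooden incoming rack into the black pockets of the aluminium test rack, one to each pocket, in reverse order: the insert that stood nearest to the red end plate of the incoming rack goes into the pocket farthest from the red end plate of the test rack, the second nearest into the second farthest, and so on. Keep each insert upright, set it down flat on the floor of its pocket without dropping it, and let go.

Things in the scene. Friction and masses are not known exactly. Their poses are not given: they have to be found in the camera images.
- insert_blue: Loose round upright connector insert marked blue, 80 mm tall, about 0.15 kg. From below: black foot 40 mm across (0-24 mm up), blue collar 46 mm across (24-32), black barrel 30 mm across (32-74, grip here), blue top cap 29 mm across with small brass contacts. Origin: centre of its underside; z up along its axis. Its yaw does not matter.
- insert_yellow: Loose round upright connector insert marked yellow, 80 mm tall, about 0.15 kg. From below: black foot 40 mm across (0-24 mm up), yellow collar 46 mm across (24-32), black barrel 30 mm across (32-74, grip here), yellow top cap 29 mm across with small brass contacts. Origin: centre of its underside; z up along its axis. Its yaw does not matter.
- insert_white: Loose round upright connector insert marked white, 80 mm tall, about 0.15 kg. From below: black foot 40 mm across (0-24 mm up), white collar 46 mm across (24-32), black barrel 30 mm across (32-74, grip here), white top cap 29 mm across with small brass contacts. Origin: centre of its underside; z up along its axis. Its yaw does not matter.
- insert_lime: Loose round upright connector insert marked lime-green, 80 mm tall, about 0.15 kg. From below: black foot 40 mm across (0-24 mm up), lime-green collar 46 mm across (24-32), black barrel 30 mm across (32-74, grip here), lime-green top cap 29 mm across with small brass contacts. Origin: centre of its underside; z up along its axis. Its yaw does not matter.
- nest_blue: Fixed blue square tray on the incoming rack; the blue insert stands in it at the start, so it marks that insert's place in the row. 66 x 66 mm outside, 56 x 56 mm inside, floor 4 mm and wall tops 14 mm above its origin. Origin: centre of its underside; x, y as the rack's. The order of the trays is shuffled.
- nest_yellow: Fixed yellow square tray on the incoming rack; the yellow insert stands in it at the start, so it marks that insert's place in the row. 66 x 66 mm outside, 56 x 56 mm inside, floor 4 mm and wall tops 14 mm above its origin. Origin: centre of its underside; x, y as the rack's. The order of the trays is shuffled.
- nest_white: Fixed white square tray on the incoming rack; the white insert stands in it at the start, so it marks that insert's place in the row. 66 x 66 mm outside, 56 x 56 mm inside, floor 4 mm and wall tops 14 mm above its origin. Origin: centre of its underside; x, y as the rack's. The order of the trays is shuffled.
- nest_lime: Fixed lime-green square tray on the incoming rack; the lime-green insert stands in it at the start, so it marks that insert's place in the row. 66 x 66 mm outside, 56 x 56 mm inside, floor 4 mm and wall tops 14 mm above its origin. Origin: centre of its underside; x, y as the rack's. The order of the trays is shuffled.
- in_rack: Incoming rack, fixed: light wooden deck 76 (x) x 380 (y) x 15 mm with the four trays in a row, centres at x 0, y +117, +39, -39, -117 mm. Red upright end plate at its +y end (y +163 mm, top at z 50 mm); a loose grey dust cap (34 mm wide, 20 mm tall, not part of the job) at about y -185 mm. Origin: on the table under the row's middle, z up. It stands before or beyond the test rack.
- test_rack: Test rack, fixed: aluminium deck 76 (x) x 380 (y) x 15 mm with four empty black pockets in a row, centres at x 0, y +117, +39, -39, -117 mm; each 56 x 56 mm inside, floor at z 19 mm, tops of its 5 mm walls at z 29 mm. Red upright end plate at its +y end (y +163 mm, top at z 50 mm), a loose grey dust cap as on the other rack at y -185 mm. Origin: on the table under the row's middle, z up.
Mind the look-alikes: they are no part of the job. What is shaped like the insert_blue but pink or turquoise is not meant.

How it is judged (in metres and radians):
At the end, for the whole second after the job is handed in: Every insert stands released and still (under 0.02 m/s) in the test-rack pocket at -y for a start tray at y (each in its rack's frame), within 13 mm of the pocket centre along each rack axis, underside 14 to 23 mm above the rack's origin, upright within 0.1 rad (((y of nest_blue in the frame of in_rack between 0.097 and 0.137 m and y of insert_blue in the frame of test_rack between -0.13 and -0.104 m) or (y of nest_blue in the frame of in_rack between 0.019 and 0.059 m and y of insert_blue in the frame of test_rack between -0.052 and -0.026 m) or (y of nest_blue in the frame of in_rack between -0.059 and -0.019 m and y of insert_blue in the frame of test_rack between 0.026 and 0.052 m) or (y of nest_blue in the frame of in_rack between -0.137 and -0.097 m and y of insert_blue in the frame of test_rack between 0.104 and 0.13 m)) and x of insert_blue in the frame of test_rack between -0.013 and 0.013 m and z of insert_blue in the frame of test_rack between 0.014 and 0.023 m and angle between each of insert_blue, insert_yellow, insert_white, insert_lime's own z axis and vertical below 0.1 rad and linear speed of each of insert_blue, insert_yellow, insert_white, insert_lime below 0.02 m/s and ((y of nest_yellow in the frame of in_rack between 0.097 and 0.137 m and y of insert_yellow in the frame of test_rack between -0.13 and -0.104 m) or (y of nest_yellow in the frame of in_rack between 0.019 and 0.059 m and y of insert_yellow in the frame of test_rack between -0.052 and -0.026 m) or (y of nest_yellow in the frame of in_rack between -0.059 and -0.019 m and y of insert_yellow in the frame of test_rack between 0.026 and 0.052 m) or (y of nest_yellow in the frame of in_rack between -0.137 and -0.097 m and y of insert_yellow in the frame of test_rack between 0.104 and 0.13 m)) and x of insert_yellow in the frame of test_rack between -0.013 and 0.013 m and z of insert_yellow in the frame of test_rack between 0.014 and 0.023 m and ((y of nest_white in the frame of in_rack between 0.097 and 0.137 m and y of insert_white in the frame of test_rack between -0.13 and -0.104 m) or (y of nest_white in the frame of in_rack between 0.019 and 0.059 m and y of insert_white in the frame of test_rack between -0.052 and -0.026 m) or (y of nest_white in the frame of in_rack between -0.059 and -0.019 m and y of insert_white in the frame of test_rack between 0.026 and 0.052 m) or (y of nest_white in the frame of in_rack between -0.137 and -0.097 m and y of insert_white in the frame of test_rack between 0.104 and 0.13 m)) and x of insert_white in the frame of test_rack between -0.013 and 0.013 m and z of insert_white in the frame of test_rack between 0.014 and 0.023 m and ((y of nest_lime in the frame of in_rack between 0.097 and 0.137 m and y of insert_lime in the frame of test_rack between -0.13 and -0.104 m) or (y of nest_lime in the frame of in_rack between 0.019 and 0.059 m and y of insert_lime in the frame of test_rack between -0.052 and -0.026 m) or (y of nest_lime in the frame of in_rack between -0.059 and -0.019 m and y of insert_lime in the frame of test_rack between 0.026 and 0.052 m) or (y of nest_lime in the frame of in_rack between -0.137 and -0.097 m and y of insert_lime in the frame of test_rack between 0.104 and 0.13 m)) and x of insert_lime in the frame of test_rack between -0.013 and 0.013 m and z of insert_lime in the frame of test_rack between 0.014 and 0.023 m); the robot touches nothing.
It fails at once if an insert is tipped over (leans more than 0.5 rad) (angle between any of insert_blue, insert_yellow, insert_white, insert_lime's own z axis and vertical above 0.5 rad).
It fails at once if an insert is dropped or thrown (faster than 0.6 m/s with no finger touching it) ((linear speed of insert_blue above 0.6 m/s and contact force between insert_blue and the fingers below 0.05 N) or (linear speed of insert_yellow above 0.6 m/s and contact force between insert_yellow and the fingers below 0.05 N) or (linear speed of insert_white above 0.6 m/s and contact force between insert_white and the fingers below 0.05 N) or (linear speed of insert_lime above 0.6 m/s and contact force between insert_lime and the fingers below 0.05 N)).
It also fails if it takes over 102 s, if anything falls off the work surface, if the arm or the gripper's body presses on something with over 40 N, if the wrist force passes 120 N, or if a joint passes its speed limit or range.

## Working session

There is one attempt and no reset: what is moved stays moved. The work goes in short steps, Python scripts to look and compute and a tool call to move; the robot and the scene stay as the last step left them, time stands still between calls to the robot, and variables do not carry over. Pictures are saved under pics/ and viewed, at most 14 in all, crops included, and the job is handed in when it is done.

Besides the shell and the picture viewer there is one more tool, called by a JSON object that holds its "api" and its "payload", one argument or row to a line. apply_moves: Moves the arm, as the interface text tells. Its arguments: {"type":"object","properties":{"steps":{"type":"array"},"gripper":{"type":"number"},"grip_force":{"type":"number"}},"required":["steps"]}

```bash
mkdir -p pics; cat > h.py <<'E'
import numpy as np, cv2
from rig import ctrl
def cam(n):
    i=ctrl.camera_info(n); K=np.array(i["camera_matrix"],float)
    R=cv2.Rodrigues(np.array(i["rvec"],float))[0]; t=np.array(i["tvec"],float).ravel()
    return K,R,t
def ray(c,uv):
    K,R,t=c; d=R.T@np.linalg.solve(K,[uv[0],uv[1],1.]); return -R.T@t,d
def onz(c,uv,z):
    o,d=ray(c,uv); return o+d*(z-o[2])/d[2]
def proj(c,p):
    K,R,t=c; q=K@(R@np.array(p)+t); return q[:2]/q[2]
def tri(rs):
    A=np.zeros((3,3));b=np.zeros(3);Ps=[]
    for o,d in rs:
        d=d/np.linalg.norm(d);P=np.eye(3)-np.outer(d,d);A+=P;b+=P@o;Ps.append((P,o))
    x=np.linalg.solve(A,b); return x,[np.linalg.norm(P@(x-o)) for P,o in Ps]
def snap(n,f):
    im=ctrl.capture(n); cv2.imwrite("pics/"+f,im[:,:,::-1]); return im
E
python3 - <<'E'
from h import *
s=ctrl.state();print(s["time"],s["position"],s["orientation"],s["width"],ctrl.tcp_to_grasp)
for n in("top","side"):
    snap(n,n+"1.png"); K,R,t=cam(n); print(n,K[0,0],-R.T@t)
E
```

```text
0.0 [0.19801635 0.59214419 0.22144843] [[-9.48348490e-01  3.17229324e-01 -8.34884147e-04]
 [ 3.17230330e-01  9.48346943e-01 -1.73001987e-03]
 [ 2.42946794e-04 -1.90551231e-03 -9.99998155e-01]] 0.0871399930410533 0.0187
top 562.2983103618534 [0.57294751 0.00126714 0.74986569]
side 548.2159135098502 [0.49591642 0.6536694  0.50495499]
```

View pics/top1.png

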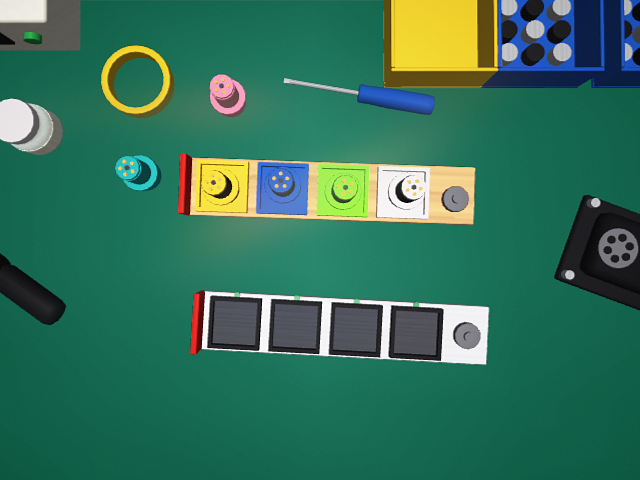

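View pics/side1.png

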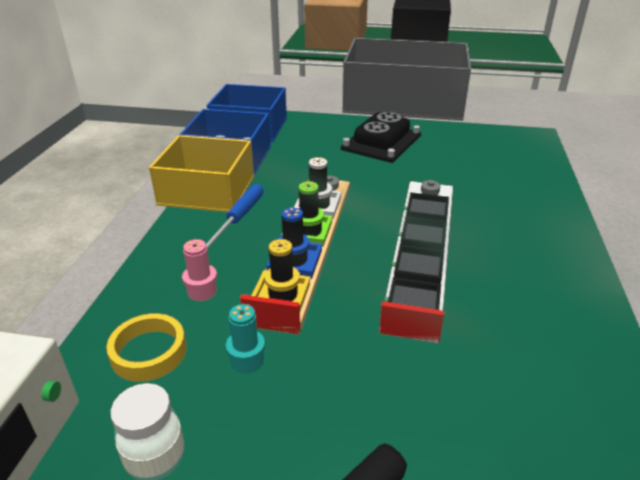

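The top view shows the incoming rack (y≈190 px), with its red plate on the left (x≈184). From red the order is yellow (214,184), blue (282,180), lime (346,187), white (413,187). The test rack (y≈328 px) also has red on the left (x≈197), with pockets at x≈235, 295, 355 and 416. The side view agrees, and the pink and turquoise look-alikes stand off the racks.

```bash
python3 - <<'E'
from h import *
im=cv2.imread("pics/top1.png"); hsv=cv2.cvtColor(im,cv2.COLOR_BGR2HSV); c=cam("top")
roi=np.zeros((480,640),np.uint8); roi[285:370,200:450]=255
m=((hsv[...,2]<110)&(hsv[...,1]<90)).astype(np.uint8)*255&roi
P=[]
for k in cv2.findContours(m,cv2.RETR_EXTERNAL,cv2.CHAIN_APPROX_NONE)[0]:
    if cv2.contourArea(k)<1000: continue
    r=cv2.minAreaRect(k); P.append(onz(c,r[0],.029)); print("pocket",r,P[-1])
P=np.array(sorted(P,key=lambda p:-p[1])); print("centre",P.mean(0),"step",np.diff(P,axis=0)[:,:2],"ang y",np.degrees(np.arctan2(*(P[0]-P[-1])[[1,0]])))
roi[:]=0; roi[155:225,190:440]=255
H,S,V=hsv[...,0],hsv[...,1],hsv[...,2]
for n,mk in dict(yellow=(H>20)&(H<35)&(S>200),blue=(H>105)&(H<125)&(S>140),lime=(H>40)&(H<62)&(S>150)&(V>120),white=(S<30)&(V>150)).items():
    m=mk.astype(np.uint8)*255&roi
    k=max(cv2.findContours(m,cv2.RETR_EXTERNAL,cv2.CHAIN_APPROX_NONE)[0],key=cv2.contourArea)
    r=cv2.minAreaRect(k); print(n,r,onz(c,r[0],.029))
for n,u in dict(y=(214,184),b=(282,180),l=(346,187),w=(413,187)).items(): print(n,onz(c,u,.099))
K,R,t=cam("wrist"); s=ctrl.state(); Ro=s["orientation"]
print("wrist in tool",Ro.T@(-R.T@t-s["position"]),"\n",Ro.T@R.T, K)
E
```

```text
pocket ((415.6553649902344, 332.70306396484375), (52.3082275390625, 52.25275802612305), 3.1798300743103027) [ 0.45812595 -0.1305336   0.029     ]
pocket ((355.4538269042969, 329.3307800292969), (51.19882583618164, 52.419166564941406), 3.1798300743103027) [ 0.46276112 -0.05349502  0.029     ]
pocket ((294.7507629394531, 325.9861755371094), (50.86600875854492, 52.36369705200195), 3.1798300743103027) [0.46735729 0.0240759  0.029     ]
pocket ((234.26614379882812, 322.7092590332031), (51.975406646728516, 52.3082275390625), 3.1798300743103027) [0.4718596  0.10125814 0.029     ]
centre [ 0.46502599 -0.01467365  0.029     ] step [[-0.00450231 -0.07718224]
 [-0.00459617 -0.07757093]
 [-0.00463517 -0.07703857]] ang y 86.60919242346766
yellow ((210.50027465820312, 174.4881134033203), (31.12071418762207, 60.137542724609375), 46.36392593383789) [0.6615836  0.13169152 0.029     ]
blue ((281.99755859375, 188.05990600585938), (50.19985580444336, 50.799381256103516), 2.2906100749969482) [0.64391635 0.04002566 0.029     ]
lime ((342.5103759765625, 190.17774963378906), (50.61882781982422, 51.26365280151367), 1.8476102352142334) [ 0.64100309 -0.03767651  0.029     ]
white ((402.8936767578125, 192.08255004882812), (51.48664093017578, 51.3143310546875), 1.9749339818954468) [ 0.63836019 -0.11533144  0.029     ]
y [0.64192545 0.11497108 0.099     ]
b [0.64638684 0.0362414  0.099     ]
l [ 0.63807773 -0.03796018  0.099     ]
w [ 0.6378911  -0.11579674  0.099     ]
wrist in tool [ 0.07708345 -0.00027176 -0.16133722] 
 [[-1.82929560e-05 -9.59269308e-01 -2.82493176e-01]
 [ 9.99999786e-01 -2.02107744e-04  6.21547063e-04]
 [-6.53325080e-04 -2.82493104e-01  9.59269107e-01]] [[344.74280294   0.         319.47944746]
 [  0.         344.74280294 239.45331754]
 [  0.           0.           1.        ]]
```

{"api": "apply_moves", "payload": {
  "steps": [
    {"z": -0.007,"yaw": 0.118},
    {"z": -0.007,"yaw": 0.118},
    {"z": -0.007,"yaw": 0.118},
    {"z": -0.007,"yaw": 0.118},
    {"z": -0.007,"yaw": 0.118},
    {"z": -0.007,"yaw": 0.118},
    {"z": -0.007,"yaw": 0.118},
    {"z": -0.007,"yaw": 0.118},
    {"z": -0.007,"yaw": 0.118},
    {"z": -0.007,"yaw": 0.118},
    {"z": -0.007,"yaw": 0.118},
    {}
  ]
}}

```text
invalid input
```

{"api": "apply_moves", "payload": {
  "steps": [
    {"x": -0.015,"y": 0.01},
    {"x": -0.03,"y": 0.02},
    {"x": -0.03,"y": 0.02},
    {"x": -0.03,"y": 0.02},
    {"x": -0.03,"y": 0.02},
    {"x": -0.03,"y": 0.02},
    {"x": -0.03,"y": 0.02},
    {"x": -0.03,"y": 0.02},
    {"x": -0.03,"y": 0.02},
    {"x": -0.03,"y": 0.02},
    {"x": -0.03,"y": 0.02},
    {"x": -0.03,"y": 0.02},
    {"x": -0.03,"y": 0.02},
    {"x": -0.03,"y": 0.02},
    {"x": -0.03,"y": 0.02},
    {"x": -0.03,"y": 0.02},
    {"x": -0.03,"y": 0.02},
    {"x": -0.015,"y": 0.01},
    {},
    {}
  ]
}}

```text
invalid input
```

```bash
python3 - <<'E'
from h import *
s=ctrl.state();print(s["time"],s["position"],s["orientation"],s["ft_force"])
c=cam("wrist"); im=snap("wrist","w1.png"); np.savez("w1.npz",K=c[0],R=c[1],t=c[2]); print(-c[1].T@c[2])
E
```

```text
0.1 [0.1980138  0.59219464 0.22151685] [[-9.48342136e-01  3.17248452e-01 -7.83302933e-04]
 [ 3.17249340e-01  9.48340752e-01 -1.63557512e-03]
 [ 2.23954418e-04 -1.79958714e-03 -9.99998356e-01]] [-0.55079957  0.46443615 -0.28157601]
[0.12495248 0.61665547 0.38287156]
```

View pics/w1.png

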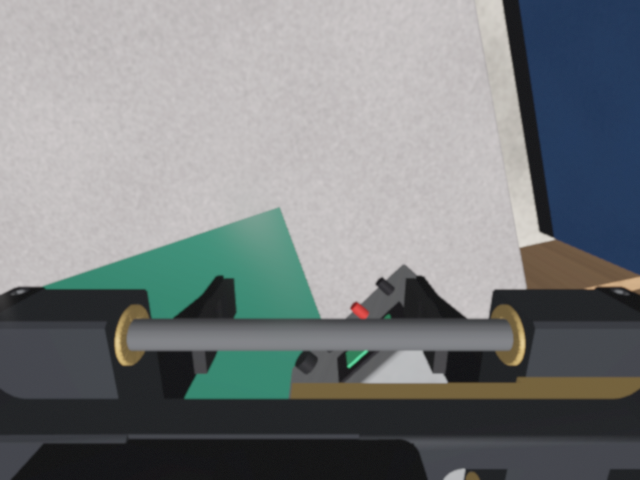

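The wrist view still shows the start pose because the moves were refused; each row probably needs all four keys. The gripper covers the image below row ~280.

{"api": "apply_moves", "payload": {
  "steps": [
    {"x": 0,"y": 0,"z": -0.007,"yaw": 0.118},
    {"x": 0,"y": 0,"z": -0.007,"yaw": 0.118},
    {"x": 0,"y": 0,"z": -0.007,"yaw": 0.118},
    {"x": 0,"y": 0,"z": -0.007,"yaw": 0.118},
    {"x": 0,"y": 0,"z": -0.007,"yaw": 0.118},
    {"x": 0,"y": 0,"z": -0.007,"yaw": 0.118},
    {"x": 0,"y": 0,"z": -0.007,"yaw": 0.118},
    {"x": 0,"y": 0,"z": -0.007,"yaw": 0.118},
    {"x": 0,"y": 0,"z": -0.007,"yaw": 0.118},
    {"x": 0,"y": 0,"z": -0.007,"yaw": 0.118},
    {"x": 0,"y": 0,"z": -0.007,"yaw": 0.118},
    {"x": 0,"y": 0,"z": 0,"yaw": 0}
  ]
}}

```text
time: 1.15
position: [0.1985, 0.5932, 0.3009]
orientation: [[0.054, 0.999, 0.001], [0.999, -0.054, 0.002], [0.002, 0.001, -1.0]]
ft_force: [0.1, -0.4, -0.6]
width: 0.0872
grip_force: 0.0
```

{"api": "apply_moves", "payload": {
  "steps": [
    {"x": -0.02,"y": 0.01,"z": 0,"yaw": 0},
    {"x": -0.035,"y": 0.02,"z": 0,"yaw": 0},
    {"x": -0.035,"y": 0.02,"z": 0,"yaw": 0},
    {"x": -0.035,"y": 0.02,"z": 0,"yaw": 0},
    {"x": -0.035,"y": 0.02,"z": 0,"yaw": 0},
    {"x": -0.035,"y": 0.02,"z": 0,"yaw": 0},
    {"x": -0.035,"y": 0.02,"z": 0,"yaw": 0},
    {"x": -0.035,"y": 0.02,"z": 0,"yaw": 0},
    {"x": -0.035,"y": 0.02,"z": 0,"yaw": 0},
    {"x": -0.035,"y": 0.02,"z": 0,"yaw": 0},
    {"x": -0.035,"y": 0.02,"z": 0,"yaw": 0},
    {"x": -0.035,"y": 0.02,"z": 0,"yaw": 0},
    {"x": -0.035,"y": 0.02,"z": 0,"yaw": 0},
    {"x": -0.035,"y": 0.02,"z": 0,"yaw": 0},
    {"x": -0.035,"y": 0.02,"z": 0,"yaw": 0},
    {"x": -0.035,"y": 0.02,"z": 0,"yaw": 0},
    {"x": -0.035,"y": 0.02,"z": 0,"yaw": 0},
    {"x": -0.035,"y": 0.02,"z": 0,"yaw": 0},
    {"x": -0.035,"y": 0.02,"z": 0,"yaw": 0},
    {"x": -0.02,"y": 0.01,"z": 0,"yaw": 0}
  ]
}}

```text
time: 2.82
position: [0.5451, -0.0993, 0.2985]
orientation: [[0.048, 0.999, -0.001], [0.999, -0.048, -0.001], [-0.001, -0.001, -1.0]]
ft_force: [-0.5, -0.6, -0.3]
width: 0.0869
grip_force: 0.0
```

{"api": "apply_moves", "payload": {
  "steps": [
    {"x": -0.025,"y": 0,"z": 0,"yaw": 0},
    {"x": -0.025,"y": 0,"z": 0,"yaw": 0},
    {"x": 0,"y": 0,"z": 0,"yaw": 0},
    {"x": 0,"y": 0,"z": 0,"yaw": 0},
    {"x": 0,"y": 0,"z": 0,"yaw": 0}
  ]
}}

```text
time: 3.23
position: [0.5416, -0.1449, 0.299]
orientation: [[0.048, 0.999, -0.001], [0.999, -0.048, 0.001], [0.001, -0.001, -1.0]]
ft_force: [-0.1, 0.6, 1.4]
width: 0.087
grip_force: 0.0
```

```bash
python3 - <<'E'
from h import *
c=cam("wrist"); im=snap("wrist","w2.png"); np.savez("w2.npz",K=c[0],R=c[1],t=c[2]); print(-c[1].T@c[2])
E
```

```text
[ 0.54572737 -0.06803747  0.46037474]
```

View pics/w2.png

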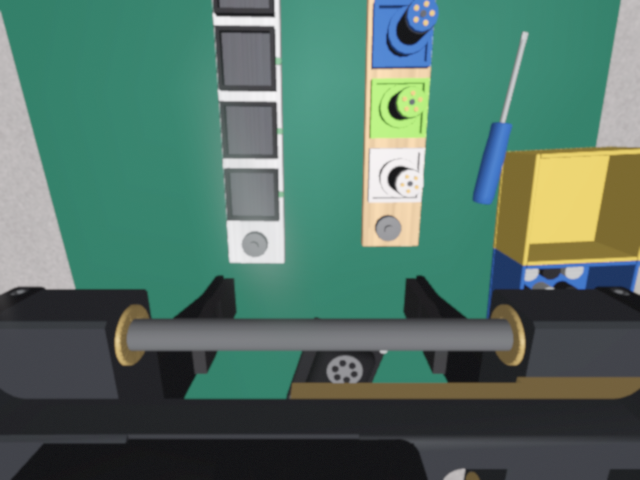

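{"api": "apply_moves", "payload": {
  "steps": [
    {"x": -0.025,"y": 0,"z": 0,"yaw": 0},
    {"x": -0.025,"y": 0,"z": 0,"yaw": 0},
    {"x": -0.025,"y": 0,"z": 0,"yaw": 0},
    {"x": -0.025,"y": 0,"z": 0,"yaw": 0},
    {"x": 0,"y": 0,"z": 0,"yaw": 0},
    {"x": 0,"y": 0,"z": 0,"yaw": 0},
    {"x": 0,"y": 0,"z": 0,"yaw": 0}
  ]
}}

```text
time: 3.87
position: [0.537, -0.2439, 0.2995]
orientation: [[0.048, 0.999, 0.0], [0.999, -0.048, 0.001], [0.001, -0.0, -1.0]]
ft_force: [-0.7, 0.7, -0.0]
width: 0.087
grip_force: 0.0
```

```bash
python3 - <<'E'
from h import *
c=cam("wrist"); im=snap("wrist","w3.png"); np.savez("w3.npz",K=c[0],R=c[1],t=c[2]); print(-c[1].T@c[2])
E
```

```text
[ 0.54106037 -0.16700942  0.46087392]
```

View pics/w3.png

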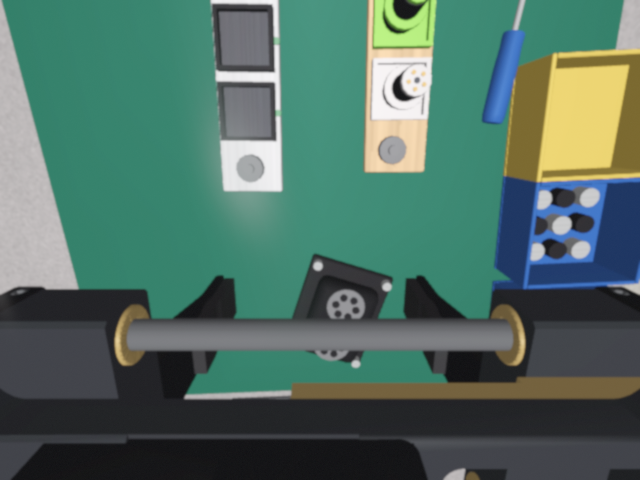

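w2 shows the pockets on the left (x≈245), and on the right the caps of white (407,182), lime (411,101) and blue (424,13). In w3, white is at (414,82) and there are pockets at (247,111) and (245,38). Next I'll look at the caps enlarged.

```bash
python3 - <<'E'
from h import *
L=[("top1",214,184),("top1",282,180),("top1",346,187),("top1",413,187),("side1",281,246),("side1",292,214),("side1",309,187),("side1",318,163),("w2",424,20),("w2",411,101),("w2",407,182),("w3",414,82)]
T=[]
for n,u,v in L:
    i=cv2.imread(f"pics/{n}.png")[v-20:v+20,u-20:u+20]; T.append(cv2.resize(i,(200,200),interpolation=cv2.INTER_CUBIC))
cv2.imwrite("pics/mos.png",np.vstack([np.hstack(T[k:k+4]) for k in(0,4,8)]))
E
```

```text
(no output)
```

View pics/mos.png

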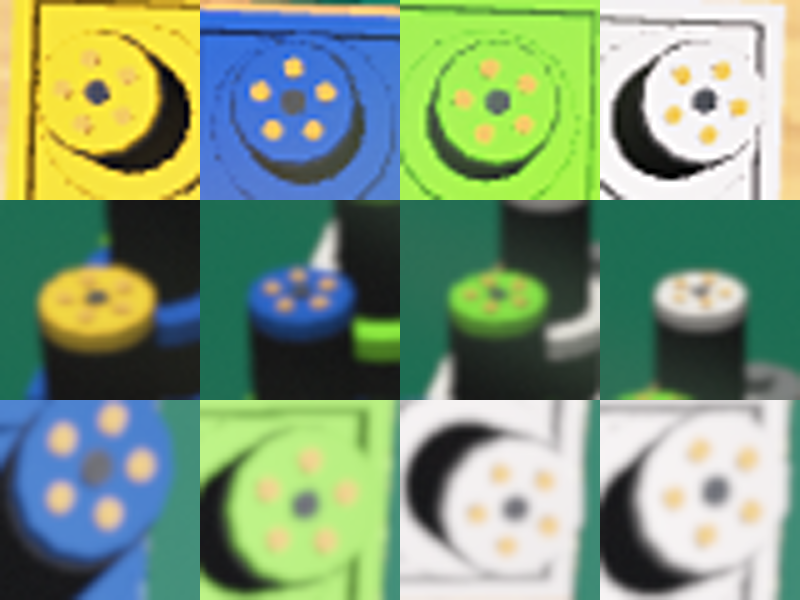

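Each cap has a grey centre contact that stays sharp in all the views, so I'll triangulate from those. I'll triangulate the pockets from their dark quads.

```bash
python3 - <<'E'
from h import *
C={"top1":cam("top"),"side1":cam("side")}
for n in("w2","w3"):
    z=np.load(n+".npz"); C[n]=(z["K"],z["R"],z["t"])
O={"yellow":[("top1",214,184,97,92),("side1",281,246,97,98)],
"blue":[("top1",282,180,93,102),("side1",292,214,99,90),("w2",424,20,97,68)],
"lime":[("top1",346,187,98,102),("side1",309,187,99,93),("w2",411,101,105,104)],
"white":[("top1",413,187,105,100),("side1",318,163,102,92),("w2",407,182,114,109),("w3",414,82,116,90)]}
for n,l in O.items():
    rs=[ray(C[i],(u-20+a/5-.4,v-20+b/5-.4)) for i,u,v,a,b in l]
    x,e=tri(rs); print(n,x.round(4),np.round(e,4),[onz(C[i],(u-20+a/5-.4,v-20+b/5-.4),.099)[:2].round(4).tolist() for i,u,v,a,b in l])
D={}
for n in("top1","w2","w3"):
    im=cv2.imread(f"pics/{n}.png"); h=cv2.cvtColor(im,cv2.COLOR_BGR2HSV)
    m=((h[...,2]<110)&(h[...,1]<90)).astype(np.uint8)*255
    roi=np.zeros_like(m)
    if n=="top1": roi[285:370,200:450]=255
    else: roi[0:225,205:290]=255
    m&=roi
    for k in cv2.findContours(m,cv2.RETR_EXTERNAL,cv2.CHAIN_APPROX_NONE)[0]:
        if cv2.contourArea(k)<2000: continue
        r=cv2.minAreaRect(k); p=onz(C[n],r[0],.029); D.setdefault(round((p[1]+.0147)/.0775*2),[]).append((n,r[0])); print(n,np.round(r[1],1),p.round(4))
for k,l in D.items():
    if len(l)>1: x,e=tri([ray(C[n],u) for n,u in l]); print(k,x.round(4),np.round(e,4))
E
```

```text
yellow [0.6432 0.1155 0.1018] [0.0007 0.0007] [[0.6442, 0.1161], [0.6434, 0.1118]]
blue [0.6454 0.0373 0.1019] [0.0011 0.0003 0.0008] [[0.6464, 0.0383], [0.6463, 0.0324], [0.6457, 0.0375]]
lime [ 0.6367 -0.0374  0.1023] [0.0012 0.0007 0.0005] [[0.6381, -0.037], [0.6372, -0.0434], [0.6373, -0.0376]]
white [ 0.6368 -0.1169  0.1016] [0.0016 0.001  0.0004 0.0006] [[0.6384, -0.1165], [0.6369, -0.1226], [0.6371, -0.1174], [0.6375, -0.1172]]
top1 [52.3 52.3] [ 0.4581 -0.1305  0.029 ]
top1 [51.2 52.4] [ 0.4628 -0.0535  0.029 ]
top1 [50.9 52.4] [0.4674 0.0241 0.029 ]
top1 [52.  52.3] [0.4719 0.1013 0.029 ]
w2 [55. 55.] [ 0.4616 -0.0536  0.029 ]
w2 [64. 60.] [0.4658 0.0233 0.029 ]
w3 [67. 61.] [ 0.4608 -0.055   0.029 ]
-1 [ 0.461  -0.0537  0.0249] [0.0011 0.0004 0.0009]
1 [0.4662 0.024  0.0264] [0.0008 0.0008]
```

White goes first, to the nearest pocket at about (0.471, 0.102). The cap heights (~0.100) and the pocket rims (~0.026) match the sizes given.

{"api": "apply_moves", "payload": {
  "steps": [
    {"x": 0.0165,"y": 0.0117,"z": 0.0185,"yaw": 0},
    {"x": 0.0165,"y": 0.0117,"z": 0.0185,"yaw": 0},
    {"x": 0.0165,"y": 0.0117,"z": 0.0185,"yaw": 0},
    {"x": 0.0165,"y": 0.0117,"z": 0.0185,"yaw": 0},
    {"x": 0.0165,"y": 0.0117,"z": 0.0185,"yaw": 0},
    {"x": 0.0165,"y": 0.0117,"z": 0.0185,"yaw": 0},
    {"x": 0.0165,"y": 0.0117,"z": 0.0185,"yaw": 0},
    {"x": 0.0165,"y": 0.0117,"z": 0.0185,"yaw": 0},
    {"x": 0,"y": 0,"z": 0,"yaw": 0},
    {"x": 0,"y": 0,"z": 0,"yaw": 0},
    {"x": 0,"y": 0,"z": 0,"yaw": 0}
  ]
}}

```text
time: 4.83
position: [0.637, -0.1175, 0.1523]
orientation: [[0.048, 0.999, 0.0], [0.999, -0.048, -0.0], [-0.0, 0.0, -1.0]]
ft_force: [0.3, -0.2, 0.3]
width: 0.087
grip_force: 0.0
```

{"api": "apply_moves", "payload": {
  "steps": [
    {"x": 0,"y": 0,"z": 0.018,"yaw": 0},
    {"x": 0,"y": 0,"z": 0.02,"yaw": 0},
    {"x": 0,"y": 0,"z": 0.02,"yaw": 0},
    {"x": 0,"y": 0,"z": 0.018,"yaw": 0},
    {"x": 0,"y": 0,"z": 0.012,"yaw": 0},
    {"x": 0,"y": 0,"z": 0.006,"yaw": 0},
    {"x": 0,"y": 0,"z": 0,"yaw": 0},
    {"x": 0,"y": 0,"z": 0,"yaw": 0}
  ]
}}

```text
time: 5.5
position: [0.6374, -0.1186, 0.0586]
orientation: [[0.05, 0.999, 0.001], [0.999, -0.05, -0.0], [-0.0, 0.001, -1.0]]
ft_force: [-0.0, 0.5, -0.1]
width: 0.0871
grip_force: 0.0
```

{"api": "apply_moves", "payload": {
  "steps": [
    {"x": 0,"y": 0,"z": 0,"yaw": 0},
    {"x": 0,"y": 0,"z": 0,"yaw": 0},
    {"x": 0,"y": 0,"z": 0,"yaw": 0},
    {"x": 0,"y": 0,"z": 0,"yaw": 0},
    {"x": 0,"y": 0,"z": 0,"yaw": 0},
    {"x": 0,"y": 0,"z": 0,"yaw": 0},
    {"x": 0,"y": 0,"z": 0,"yaw": 0},
    {"x": 0,"y": 0,"z": 0,"yaw": 0},
    {"x": 0,"y": 0,"z": 0,"yaw": 0},
    {"x": 0,"y": 0,"z": 0,"yaw": 0}
  ],
  "gripper": 0.2,
  "grip_force": 25
}}

```text
time: 6.33
position: [0.6369, -0.1181, 0.0575]
orientation: [[0.05, 0.999, 0.0], [0.999, -0.05, 0.0], [0.0, 0.0, -1.0]]
ft_force: [0.4, 0.1, -1.7]
width: 0.0292
grip_force: 25.0
```

{"api": "apply_moves", "payload": {
  "steps": [
    {"x": 0,"y": 0,"z": -0.008,"yaw": 0},
    {"x": 0,"y": 0,"z": -0.02,"yaw": 0},
    {"x": 0,"y": 0,"z": -0.028,"yaw": 0},
    {"x": 0,"y": 0,"z": -0.028,"yaw": 0},
    {"x": 0,"y": 0,"z": -0.022,"yaw": 0},
    {"x": 0,"y": 0,"z": -0.01,"yaw": 0},
    {"x": 0,"y": 0,"z": 0,"yaw": 0}
  ]
}}

```text
time: 6.92
position: [0.6387, -0.1187, 0.1773]
orientation: [[0.05, 0.999, 0.006], [0.999, -0.05, -0.002], [-0.001, 0.006, -1.0]]
ft_force: [-0.2, 0.1, -1.6]
width: 0.0294
grip_force: 25.0
```

{"api": "apply_moves", "payload": {
  "steps": [
    {"x": 0.005,"y": -0.004,"z": 0,"yaw": 0},
    {"x": 0.0183,"y": -0.0154,"z": 0,"yaw": 0},
    {"x": 0.0183,"y": -0.0154,"z": 0,"yaw": 0},
    {"x": 0.0183,"y": -0.0154,"z": 0,"yaw": 0},
    {"x": 0.0183,"y": -0.0154,"z": 0,"yaw": 0},
    {"x": 0.0183,"y": -0.0154,"z": 0,"yaw": 0},
    {"x": 0.0183,"y": -0.0154,"z": 0,"yaw": 0},
    {"x": 0.0183,"y": -0.0154,"z": 0,"yaw": 0},
    {"x": 0.0183,"y": -0.0154,"z": 0,"yaw": 0},
    {"x": 0.0183,"y": -0.0154,"z": 0,"yaw": 0},
    {"x": 0.0183,"y": -0.0154,"z": 0,"yaw": 0},
    {"x": 0.0183,"y": -0.0154,"z": 0,"yaw": 0},
    {"x": 0.005,"y": -0.004,"z": 0,"yaw": 0},
    {"x": 0,"y": 0,"z": 0,"yaw": 0},
    {"x": 0,"y": 0,"z": 0,"yaw": 0},
    {"x": 0,"y": 0,"z": 0,"yaw": 0}
  ]
}}

```text
time: 8.25
position: [0.4704, 0.1011, 0.1728]
orientation: [[0.05, 0.999, -0.001], [0.999, -0.05, -0.001], [-0.001, -0.001, -1.0]]
ft_force: [0.9, -0.1, -1.3]
width: 0.029
grip_force: 25.0
```

```bash
python3 - <<'E'
from h import *
s=ctrl.state();print(s["position"],s["width"],s["grip_force"])
a=snap("top","t2.png");b=snap("side","s2.png")
cv2.imwrite("pics/m2.png",np.hstack([cv2.resize(a,(400,300)),cv2.resize(b,(400,300))])[:,:,::-1])
E
```

```text
[0.47036959 0.10113147 0.17282847] 0.029046515594965676 24.999839133233763
```

View pics/m2.png

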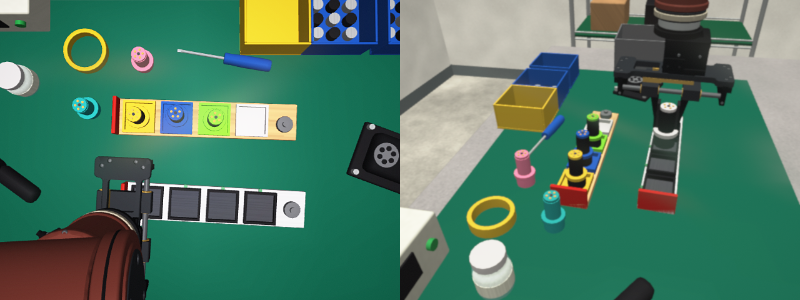

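The picture shows white held upright above the nearest pocket, with the other three untouched. Now I'll lower it.

{"api": "apply_moves", "payload": {
  "steps": [
    {"x": 0,"y": 0,"z": 0.01,"yaw": 0},
    {"x": 0,"y": 0,"z": 0.02,"yaw": 0},
    {"x": 0,"y": 0,"z": 0.024,"yaw": 0},
    {"x": 0,"y": 0,"z": 0.02,"yaw": 0},
    {"x": 0,"y": 0,"z": 0.015,"yaw": 0},
    {"x": 0,"y": 0,"z": 0.01,"yaw": 0},
    {"x": 0,"y": 0,"z": 0.005,"yaw": 0},
    {"x": 0,"y": 0,"z": 0.004,"yaw": 0},
    {"x": 0,"y": 0,"z": 0.003,"yaw": 0},
    {"x": 0,"y": 0,"z": 0,"yaw": 0},
    {"x": 0,"y": 0,"z": 0,"yaw": 0},
    {"x": 0,"y": 0,"z": 0,"yaw": 0}
  ]
}}

```text
time: 9.35
position: [0.471, 0.1019, 0.0634]
orientation: [[0.05, 0.999, 0.002], [0.999, -0.05, 0.0], [0.0, 0.002, -1.0]]
ft_force: [-0.8, 0.1, -2.4]
width: 0.0292
grip_force: 25.0
```

{"api": "apply_moves", "payload": {
  "steps": [
    {"x": 0,"y": 0,"z": 0.002,"yaw": 0},
    {"x": 0,"y": 0,"z": 0.002,"yaw": 0},
    {"x": 0,"y": 0,"z": 0.001,"yaw": 0},
    {"x": 0,"y": 0,"z": 0,"yaw": 0},
    {"x": 0,"y": 0,"z": 0,"yaw": 0},
    {"x": 0,"y": 0,"z": 0,"yaw": 0}
  ]
}}

```text
time: 9.85
position: [0.4702, 0.1018, 0.0575]
orientation: [[0.05, 0.999, -0.0], [0.999, -0.05, -0.0], [-0.0, -0.0, -1.0]]
ft_force: [-0.2, 0.1, -1.1]
width: 0.0296
grip_force: 25.0
```

{"api": "apply_moves", "payload": {
  "steps": [
    {"x": 0,"y": 0,"z": 0.001,"yaw": 0},
    {"x": 0,"y": 0,"z": 0,"yaw": 0},
    {"x": 0,"y": 0,"z": 0,"yaw": 0}
  ]
}}

```text
time: 10.1
position: [0.4703, 0.1018, 0.0574]
orientation: [[0.05, 0.999, -0.0], [0.999, -0.05, -0.0], [-0.0, -0.0, -1.0]]
ft_force: [-3.6, -1.1, 6.3]
width: 0.0296
grip_force: 25.0
```

Contact with the floor shows as +6.3 N, so I'll release and lift.

{"api": "apply_moves", "payload": {
  "steps": [
    {"x": 0,"y": 0,"z": 0,"yaw": 0},
    {"x": 0,"y": 0,"z": 0,"yaw": 0},
    {"x": 0,"y": 0,"z": 0,"yaw": 0},
    {"x": 0,"y": 0,"z": 0,"yaw": 0},
    {"x": 0,"y": 0,"z": 0,"yaw": 0},
    {"x": 0,"y": 0,"z": 0,"yaw": 0},
    {"x": 0,"y": 0,"z": 0,"yaw": 0},
    {"x": 0,"y": 0,"z": 0,"yaw": 0},
    {"x": 0,"y": 0,"z": -0.01,"yaw": 0},
    {"x": 0,"y": 0,"z": -0.03,"yaw": 0},
    {"x": 0,"y": 0,"z": -0.03,"yaw": 0},
    {"x": 0,"y": 0,"z": -0.025,"yaw": 0},
    {"x": 0,"y": 0,"z": 0,"yaw": 0},
    {"x": 0,"y": 0,"z": 0,"yaw": 0}
  ],
  "gripper": 1
}}

```text
time: 11.27
position: [0.4719, 0.1019, 0.1541]
orientation: [[0.05, 0.999, 0.005], [0.999, -0.05, 0.0], [0.0, 0.005, -1.0]]
ft_force: [-0.7, 0.1, -0.9]
width: 0.087
grip_force: 0.0
```

{"api": "apply_moves", "payload": {
  "steps": [
    {"x": -0.0131,"y": 0.0172,"z": 0,"yaw": 0},
    {"x": -0.0131,"y": 0.0172,"z": 0,"yaw": 0},
    {"x": -0.0131,"y": 0.0172,"z": 0,"yaw": 0},
    {"x": -0.0131,"y": 0.0172,"z": 0,"yaw": 0},
    {"x": -0.0131,"y": 0.0172,"z": 0,"yaw": 0},
    {"x": -0.0131,"y": 0.0172,"z": 0,"yaw": 0},
    {"x": -0.0131,"y": 0.0172,"z": 0,"yaw": 0},
    {"x": -0.0131,"y": 0.0172,"z": 0,"yaw": 0},
    {"x": -0.0131,"y": 0.0172,"z": 0,"yaw": 0},
    {"x": -0.0131,"y": 0.0172,"z": 0,"yaw": 0},
    {"x": 0,"y": 0,"z": 0,"yaw": 0},
    {"x": 0,"y": 0,"z": 0,"yaw": 0},
    {"x": 0,"y": 0,"z": 0,"yaw": 0}
  ]
}}

```text
time: 12.35
position: [0.6342, -0.0371, 0.15]
orientation: [[0.05, 0.999, -0.003], [0.999, -0.05, 0.001], [0.001, -0.003, -1.0]]
ft_force: [-0.4, -0.1, 0.1]
width: 0.0872
grip_force: 0.0
```

```bash
python3 - <<'E'
from h import *
a=snap("top","t3.png")[270:370,190:350];b=snap("side","s3.png")[160:360,360:500]
cv2.imwrite("pics/m3.png",np.hstack([cv2.resize(a,(480,300)),cv2.resize(b,(210,300))])[:,:,::-1])
E
```

```text
(no output)
```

View pics/m3.png

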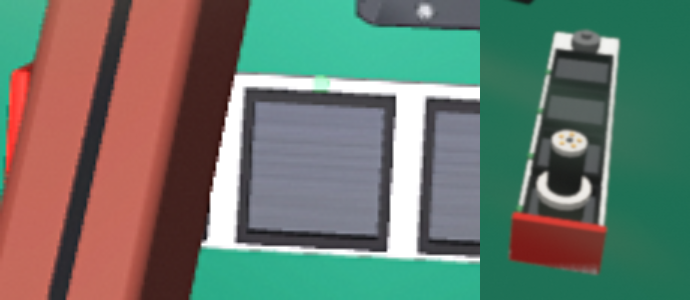

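White stands upright in the nearest pocket (side crop, cap ≈ (569,140)). Now lime.

{"api": "apply_moves", "payload": {
  "steps": [
    {"x": 0,"y": 0.001,"z": 0.016,"yaw": 0},
    {"x": 0,"y": 0,"z": 0.02,"yaw": 0},
    {"x": 0,"y": 0,"z": 0.02,"yaw": 0},
    {"x": 0,"y": 0,"z": 0.018,"yaw": 0},
    {"x": 0,"y": 0,"z": 0.012,"yaw": 0},
    {"x": 0,"y": 0,"z": 0.006,"yaw": 0},
    {"x": 0,"y": 0,"z": 0,"yaw": 0},
    {"x": 0,"y": 0,"z": 0,"yaw": 0}
  ]
}}

```text
time: 13.12
position: [0.6367, -0.0375, 0.0601]
orientation: [[0.05, 0.999, 0.0], [0.999, -0.05, -0.0], [-0.0, 0.0, -1.0]]
ft_force: [0.7, 1.1, 0.3]
width: 0.087
grip_force: 0.0
```

{"api": "apply_moves", "payload": {
  "steps": [
    {"x": 0,"y": 0,"z": 0,"yaw": 0},
    {"x": 0,"y": 0,"z": 0,"yaw": 0},
    {"x": 0,"y": 0,"z": 0,"yaw": 0},
    {"x": 0,"y": 0,"z": 0,"yaw": 0},
    {"x": 0,"y": 0,"z": 0,"yaw": 0},
    {"x": 0,"y": 0,"z": 0,"yaw": 0},
    {"x": 0,"y": 0,"z": 0,"yaw": 0},
    {"x": 0,"y": 0,"z": 0,"yaw": 0},
    {"x": 0,"y": 0,"z": 0,"yaw": 0},
    {"x": 0,"y": 0,"z": 0,"yaw": 0}
  ],
  "gripper": 0.2,
  "grip_force": 25
}}

```text
time: 13.95
position: [0.6365, -0.0377, 0.0595]
orientation: [[0.05, 0.999, 0.0], [0.999, -0.05, 0.0], [0.0, 0.0, -1.0]]
ft_force: [0.5, -0.0, -0.6]
width: 0.0294
grip_force: 25.0
```

{"api": "apply_moves", "payload": {
  "steps": [
    {"x": 0,"y": 0,"z": -0.008,"yaw": 0},
    {"x": 0,"y": 0,"z": -0.02,"yaw": 0},
    {"x": 0,"y": 0,"z": -0.028,"yaw": 0},
    {"x": 0,"y": 0,"z": -0.028,"yaw": 0},
    {"x": 0,"y": 0,"z": -0.022,"yaw": 0},
    {"x": 0,"y": 0,"z": -0.01,"yaw": 0},
    {"x": 0,"y": 0,"z": 0,"yaw": 0},
    {"x": 0,"y": 0,"z": 0,"yaw": 0},
    {"x": 0,"y": 0,"z": 0,"yaw": 0}
  ]
}}

```text
time: 14.7
position: [0.6352, -0.0374, 0.1734]
orientation: [[0.05, 0.999, -0.003], [0.999, -0.05, 0.001], [0.0, -0.003, -1.0]]
ft_force: [-0.2, 0.0, -1.9]
width: 0.0297
grip_force: 25.0
```

{"api": "apply_moves", "payload": {
  "steps": [
    {"x": 0.0027,"y": -0.0087,"z": 0,"yaw": 0},
    {"x": 0.0053,"y": -0.0173,"z": 0,"yaw": 0},
    {"x": 0.0053,"y": -0.0173,"z": 0,"yaw": 0},
    {"x": 0.0053,"y": -0.0173,"z": 0,"yaw": 0},
    {"x": 0.0053,"y": -0.0173,"z": 0,"yaw": 0},
    {"x": 0.0053,"y": -0.0173,"z": 0,"yaw": 0},
    {"x": 0.0053,"y": -0.0173,"z": 0,"yaw": 0},
    {"x": 0.0053,"y": -0.0173,"z": 0,"yaw": 0},
    {"x": 0.0053,"y": -0.0173,"z": 0,"yaw": 0},
    {"x": 0.0053,"y": -0.0173,"z": 0,"yaw": 0},
    {"x": 0.0027,"y": -0.0087,"z": 0,"yaw": 0},
    {"x": 0,"y": 0,"z": 0,"yaw": 0},
    {"x": 0,"y": 0,"z": 0,"yaw": 0},
    {"x": 0,"y": 0,"z": 0,"yaw": 0}
  ]
}}

```text
time: 15.87
position: [0.4668, 0.0238, 0.1755]
orientation: [[0.05, 0.999, 0.0], [0.999, -0.05, -0.0], [-0.0, 0.0, -1.0]]
ft_force: [0.0, 0.2, -1.3]
width: 0.0294
grip_force: 25.0
```

{"api": "apply_moves", "payload": {
  "steps": [
    {"x": 0,"y": 0,"z": 0.01,"yaw": 0},
    {"x": 0,"y": 0,"z": 0.02,"yaw": 0},
    {"x": 0,"y": 0,"z": 0.024,"yaw": 0},
    {"x": 0,"y": 0,"z": 0.02,"yaw": 0},
    {"x": 0,"y": 0,"z": 0.015,"yaw": 0},
    {"x": 0,"y": 0,"z": 0.01,"yaw": 0},
    {"x": 0,"y": 0,"z": 0.005,"yaw": 0},
    {"x": 0,"y": 0,"z": 0.004,"yaw": 0},
    {"x": 0,"y": 0,"z": 0.002,"yaw": 0},
    {"x": 0,"y": 0,"z": 0,"yaw": 0},
    {"x": 0,"y": 0,"z": 0,"yaw": 0},
    {"x": 0,"y": 0,"z": 0,"yaw": 0}
  ]
}}

```text
time: 16.87
position: [0.467, 0.0239, 0.0664]
orientation: [[0.05, 0.999, 0.002], [0.999, -0.05, -0.0], [-0.0, 0.002, -1.0]]
ft_force: [-0.1, -0.2, -1.4]
width: 0.0295
grip_force: 25.0
```

Commanded z is about 0.0655 and contact is expected near 0.0595.

{"api": "apply_moves", "payload": {
  "steps": [
    {"x": 0,"y": 0,"z": 0.002,"yaw": 0},
    {"x": 0,"y": 0,"z": 0.002,"yaw": 0},
    {"x": 0,"y": 0,"z": 0.001,"yaw": 0},
    {"x": 0,"y": 0,"z": 0.001,"yaw": 0},
    {"x": 0,"y": 0,"z": 0,"yaw": 0},
    {"x": 0,"y": 0,"z": 0,"yaw": 0},
    {"x": 0,"y": 0,"z": 0,"yaw": 0}
  ]
}}

```text
time: 17.45
position: [0.4663, 0.024, 0.0595]
orientation: [[0.05, 0.999, -0.0], [0.999, -0.05, 0.0], [0.0, -0.0, -1.0]]
ft_force: [0.6, 0.4, -1.5]
width: 0.0296
grip_force: 25.0
```

{"api": "apply_moves", "payload": {
  "steps": [
    {"x": 0,"y": 0,"z": 0.0005,"yaw": 0},
    {"x": 0,"y": 0,"z": 0,"yaw": 0},
    {"x": 0,"y": 0,"z": 0,"yaw": 0}
  ]
}}

```text
time: 17.7
position: [0.4664, 0.024, 0.0594]
orientation: [[0.05, 0.999, 0.0], [0.999, -0.05, -0.0], [-0.0, 0.0, -1.0]]
ft_force: [-0.9, -0.7, 3.9]
width: 0.0293
grip_force: 25.0
```

{"api": "apply_moves", "payload": {
  "steps": [
    {"x": 0,"y": 0,"z": 0,"yaw": 0},
    {"x": 0,"y": 0,"z": 0,"yaw": 0},
    {"x": 0,"y": 0,"z": 0,"yaw": 0},
    {"x": 0,"y": 0,"z": 0,"yaw": 0},
    {"x": 0,"y": 0,"z": 0,"yaw": 0},
    {"x": 0,"y": 0,"z": 0,"yaw": 0},
    {"x": 0,"y": 0,"z": 0,"yaw": 0},
    {"x": 0,"y": 0,"z": 0,"yaw": 0},
    {"x": 0,"y": 0,"z": -0.01,"yaw": 0},
    {"x": 0,"y": 0,"z": -0.03,"yaw": 0},
    {"x": 0,"y": 0,"z": -0.03,"yaw": 0},
    {"x": 0,"y": 0,"z": -0.025,"yaw": 0},
    {"x": 0,"y": 0,"z": 0,"yaw": 0},
    {"x": 0,"y": 0,"z": 0,"yaw": 0}
  ],
  "gripper": 1
}}

```text
time: 18.87
position: [0.4679, 0.0238, 0.1566]
orientation: [[0.05, 0.999, 0.005], [0.999, -0.05, -0.001], [-0.0, 0.005, -1.0]]
ft_force: [0.9, 0.5, -0.5]
width: 0.0868
grip_force: 0.0
```

{"api": "apply_moves", "payload": {
  "steps": [
    {"x": 0.0011,"y": 0.0089,"z": 0,"yaw": 0},
    {"x": 0.0022,"y": 0.0178,"z": 0,"yaw": 0},
    {"x": 0.0022,"y": 0.0178,"z": 0,"yaw": 0},
    {"x": 0.0022,"y": 0.0178,"z": 0,"yaw": 0},
    {"x": 0.0022,"y": 0.0178,"z": 0,"yaw": 0},
    {"x": 0.0022,"y": 0.0178,"z": 0,"yaw": 0},
    {"x": 0.0022,"y": 0.0178,"z": 0,"yaw": 0},
    {"x": 0.0022,"y": 0.0178,"z": 0,"yaw": 0},
    {"x": 0.0022,"y": 0.0178,"z": 0,"yaw": 0},
    {"x": 0.0022,"y": 0.0178,"z": 0,"yaw": 0},
    {"x": 0.0011,"y": 0.0089,"z": 0,"yaw": 0},
    {"x": 0,"y": 0,"z": 0,"yaw": 0},
    {"x": 0,"y": 0,"z": 0,"yaw": 0},
    {"x": 0,"y": 0,"z": 0,"yaw": 0},
    {"x": 0,"y": 0,"z": 0,"yaw": 0}
  ]
}}

```text
time: 20.12
position: [0.6442, 0.0371, 0.1532]
orientation: [[0.05, 0.999, -0.002], [0.999, -0.05, 0.0], [-0.0, -0.002, -1.0]]
ft_force: [0.3, 0.4, 0.3]
width: 0.0868
grip_force: 0.0
```

```bash
python3 - <<'E'
from h import *
a=snap("side","s4.png")[80:360,200:500]
cv2.imwrite("pics/m4.png",cv2.resize(a,(600,560))[:,:,::-1])
E
```

```text
(no output)
```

View pics/m4.png

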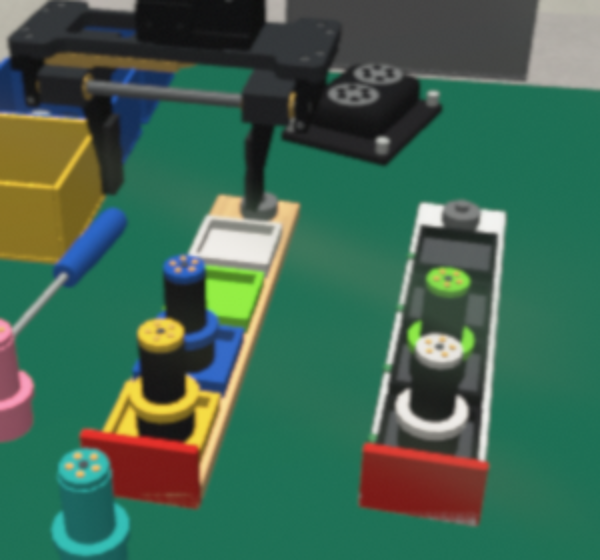

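White and lime stand upright in the first two pockets from red, and the open fingers straddle blue. Picking blue.

{"api": "apply_moves", "payload": {
  "steps": [
    {"x": 0,"y": 0,"z": 0.016,"yaw": 0},
    {"x": 0,"y": 0,"z": 0.02,"yaw": 0},
    {"x": 0,"y": 0,"z": 0.02,"yaw": 0},
    {"x": 0,"y": 0,"z": 0.02,"yaw": 0},
    {"x": 0,"y": 0,"z": 0.012,"yaw": 0},
    {"x": 0,"y": 0,"z": 0.006,"yaw": 0},
    {"x": 0,"y": 0,"z": 0,"yaw": 0},
    {"x": 0,"y": 0,"z": 0,"yaw": 0}
  ]
}}

```text
time: 20.83
position: [0.6455, 0.037, 0.0607]
orientation: [[0.05, 0.999, 0.001], [0.999, -0.05, -0.0], [-0.0, 0.001, -1.0]]
ft_force: [0.5, -0.1, 0.0]
width: 0.0872
grip_force: 0.0
```

{"api": "apply_moves", "payload": {
  "steps": [
    {"x": 0,"y": 0,"z": 0,"yaw": 0},
    {"x": 0,"y": 0,"z": 0,"yaw": 0},
    {"x": 0,"y": 0,"z": 0,"yaw": 0},
    {"x": 0,"y": 0,"z": 0,"yaw": 0},
    {"x": 0,"y": 0,"z": 0,"yaw": 0},
    {"x": 0,"y": 0,"z": 0,"yaw": 0},
    {"x": 0,"y": 0,"z": 0,"yaw": 0},
    {"x": 0,"y": 0,"z": 0,"yaw": 0},
    {"x": 0,"y": 0,"z": 0,"yaw": 0},
    {"x": 0,"y": 0,"z": 0,"yaw": 0}
  ],
  "gripper": 0.2,
  "grip_force": 25
}}

```text
time: 21.67
position: [0.6451, 0.0371, 0.06]
orientation: [[0.05, 0.999, -0.0], [0.999, -0.05, 0.0], [-0.0, -0.0, -1.0]]
ft_force: [0.3, 0.1, 0.0]
width: 0.0293
grip_force: 25.0
```

{"api": "apply_moves", "payload": {
  "steps": [
    {"x": 0,"y": 0,"z": -0.008,"yaw": 0},
    {"x": 0,"y": 0,"z": -0.02,"yaw": 0},
    {"x": 0,"y": 0,"z": -0.028,"yaw": 0},
    {"x": 0,"y": 0,"z": -0.028,"yaw": 0},
    {"x": 0,"y": 0,"z": -0.022,"yaw": 0},
    {"x": 0,"y": 0,"z": -0.01,"yaw": 0},
    {"x": 0,"y": 0,"z": 0,"yaw": 0},
    {"x": 0,"y": 0,"z": 0,"yaw": 0},
    {"x": 0,"y": 0,"z": 0,"yaw": 0}
  ]
}}

```text
time: 22.42
position: [0.6439, 0.0371, 0.1739]
orientation: [[0.05, 0.999, -0.003], [0.999, -0.05, 0.0], [0.0, -0.003, -1.0]]
ft_force: [0.3, -0.6, -1.4]
width: 0.0288
grip_force: 25.0
```

{"api": "apply_moves", "payload": {
  "steps": [
    {"x": -0.005,"y": -0.009,"z": 0,"yaw": 0},
    {"x": -0.01,"y": -0.0179,"z": 0,"yaw": 0},
    {"x": -0.01,"y": -0.0179,"z": 0,"yaw": 0},
    {"x": -0.01,"y": -0.0179,"z": 0,"yaw": 0},
    {"x": -0.01,"y": -0.0179,"z": 0,"yaw": 0},
    {"x": -0.01,"y": -0.0179,"z": 0,"yaw": 0},
    {"x": -0.01,"y": -0.0179,"z": 0,"yaw": 0},
    {"x": -0.01,"y": -0.0179,"z": 0,"yaw": 0},
    {"x": -0.01,"y": -0.0179,"z": 0,"yaw": 0},
    {"x": -0.01,"y": -0.0179,"z": 0,"yaw": 0},
    {"x": -0.005,"y": -0.009,"z": 0,"yaw": 0},
    {"x": 0,"y": 0,"z": 0,"yaw": 0},
    {"x": 0,"y": 0,"z": 0,"yaw": 0},
    {"x": 0,"y": 0,"z": 0,"yaw": 0}
  ]
}}

```text
time: 23.58
position: [0.4618, -0.0536, 0.1758]
orientation: [[0.05, 0.999, 0.0], [0.999, -0.05, 0.0], [0.0, 0.0, -1.0]]
ft_force: [0.1, -0.0, -0.6]
width: 0.0294
grip_force: 25.0
```

{"api": "apply_moves", "payload": {
  "steps": [
    {"x": 0,"y": 0,"z": 0.01,"yaw": 0},
    {"x": 0,"y": 0,"z": 0.02,"yaw": 0},
    {"x": 0,"y": 0,"z": 0.024,"yaw": 0},
    {"x": 0,"y": 0,"z": 0.02,"yaw": 0},
    {"x": 0,"y": 0,"z": 0.015,"yaw": 0},
    {"x": 0,"y": 0,"z": 0.01,"yaw": 0},
    {"x": 0,"y": 0,"z": 0.005,"yaw": 0},
    {"x": 0,"y": 0,"z": 0.004,"yaw": 0},
    {"x": 0,"y": 0,"z": 0.002,"yaw": 0},
    {"x": 0,"y": 0,"z": 0,"yaw": 0},
    {"x": 0,"y": 0,"z": 0,"yaw": 0},
    {"x": 0,"y": 0,"z": 0,"yaw": 0}
  ]
}}

```text
time: 24.58
position: [0.462, -0.054, 0.0669]
orientation: [[0.05, 0.999, 0.002], [0.999, -0.05, -0.0], [-0.0, 0.002, -1.0]]
ft_force: [0.2, 0.1, -0.8]
width: 0.0294
grip_force: 25.0
```

{"api": "apply_moves", "payload": {
  "steps": [
    {"x": 0,"y": 0,"z": 0.002,"yaw": 0},
    {"x": 0,"y": 0,"z": 0.002,"yaw": 0},
    {"x": 0,"y": 0,"z": 0.001,"yaw": 0},
    {"x": 0,"y": 0,"z": 0.0005,"yaw": 0},
    {"x": 0,"y": 0,"z": 0,"yaw": 0},
    {"x": 0,"y": 0,"z": 0,"yaw": 0},
    {"x": 0,"y": 0,"z": 0,"yaw": 0},
    {"x": 0,"y": 0,"z": 0,"yaw": 0}
  ]
}}

```text
time: 25.25
position: [0.4613, -0.0539, 0.0606]
orientation: [[0.05, 0.999, 0.0], [0.999, -0.05, -0.0], [-0.0, 0.0, -1.0]]
ft_force: [-0.2, -0.0, -2.1]
width: 0.0296
grip_force: 25.0
```

{"api": "apply_moves", "payload": {
  "steps": [
    {"x": 0,"y": 0,"z": 0.0007,"yaw": 0},
    {"x": 0,"y": 0,"z": 0,"yaw": 0},
    {"x": 0,"y": 0,"z": 0,"yaw": 0},
    {"x": 0,"y": 0,"z": 0,"yaw": 0}
  ]
}}

```text
time: 25.58
position: [0.4614, -0.0539, 0.0599]
orientation: [[0.05, 0.999, 0.0], [0.999, -0.05, -0.0], [-0.0, 0.0, -1.0]]
ft_force: [0.5, -0.7, -0.2]
width: 0.0293
grip_force: 25.0
```

{"api": "apply_moves", "payload": {
  "steps": [
    {"x": 0,"y": 0,"z": 0.0005,"yaw": 0},
    {"x": 0,"y": 0,"z": 0,"yaw": 0},
    {"x": 0,"y": 0,"z": 0,"yaw": 0},
    {"x": 0,"y": 0,"z": 0,"yaw": 0}
  ]
}}

```text
time: 25.92
position: [0.4614, -0.0539, 0.0599]
orientation: [[0.05, 0.999, 0.0], [0.999, -0.05, -0.0], [-0.0, 0.0, -1.0]]
ft_force: [-1.2, 0.1, 5.3]
width: 0.0293
grip_force: 25.0
```

{"api": "apply_moves", "payload": {
  "steps": [
    {"x": 0,"y": 0,"z": 0,"yaw": 0},
    {"x": 0,"y": 0,"z": 0,"yaw": 0},
    {"x": 0,"y": 0,"z": 0,"yaw": 0},
    {"x": 0,"y": 0,"z": 0,"yaw": 0},
    {"x": 0,"y": 0,"z": 0,"yaw": 0},
    {"x": 0,"y": 0,"z": 0,"yaw": 0},
    {"x": 0,"y": 0,"z": 0,"yaw": 0},
    {"x": 0,"y": 0,"z": 0,"yaw": 0},
    {"x": 0,"y": 0,"z": -0.01,"yaw": 0},
    {"x": 0,"y": 0,"z": -0.03,"yaw": 0},
    {"x": 0,"y": 0,"z": -0.03,"yaw": 0},
    {"x": 0,"y": 0,"z": -0.025,"yaw": 0},
    {"x": 0,"y": 0,"z": 0,"yaw": 0},
    {"x": 0,"y": 0,"z": 0,"yaw": 0}
  ],
  "gripper": 1
}}

```text
time: 27.08
position: [0.4628, -0.0543, 0.1569]
orientation: [[0.05, 0.999, 0.005], [0.999, -0.05, -0.001], [-0.001, 0.005, -1.0]]
ft_force: [0.2, -0.4, 0.5]
width: 0.0867
grip_force: 0.0
```

{"api": "apply_moves", "payload": {
  "steps": [
    {"x": 0.0089,"y": 0.0087,"z": 0,"yaw": 0},
    {"x": 0.0178,"y": 0.0173,"z": 0,"yaw": 0},
    {"x": 0.0178,"y": 0.0173,"z": 0,"yaw": 0},
    {"x": 0.0178,"y": 0.0173,"z": 0,"yaw": 0},
    {"x": 0.0178,"y": 0.0173,"z": 0,"yaw": 0},
    {"x": 0.0178,"y": 0.0173,"z": 0,"yaw": 0},
    {"x": 0.0178,"y": 0.0173,"z": 0,"yaw": 0},
    {"x": 0.0178,"y": 0.0173,"z": 0,"yaw": 0},
    {"x": 0.0178,"y": 0.0173,"z": 0,"yaw": 0},
    {"x": 0.0178,"y": 0.0173,"z": 0,"yaw": 0},
    {"x": 0.0089,"y": 0.0087,"z": 0,"yaw": 0},
    {"x": 0,"y": 0,"z": 0,"yaw": 0},
    {"x": 0,"y": 0,"z": 0,"yaw": 0},
    {"x": 0,"y": 0,"z": 0,"yaw": 0},
    {"x": 0,"y": 0,"z": 0,"yaw": 0}
  ]
}}

```text
time: 28.33
position: [0.6421, 0.1148, 0.1535]
orientation: [[0.051, 0.999, -0.002], [0.999, -0.051, -0.0], [-0.0, -0.002, -1.0]]
ft_force: [-0.7, -0.8, 1.0]
width: 0.087
grip_force: 0.0
```

```bash
python3 - <<'E'
from h import *
a=snap("top","t5.png"); b=snap("side","s5.png")[80:360,200:500]
cv2.imwrite("pics/m5.png",np.hstack([cv2.resize(a,(427,320)),cv2.resize(b,(343,320))])[:,:,::-1])
E
```

```text
(no output)
```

View pics/m5.png

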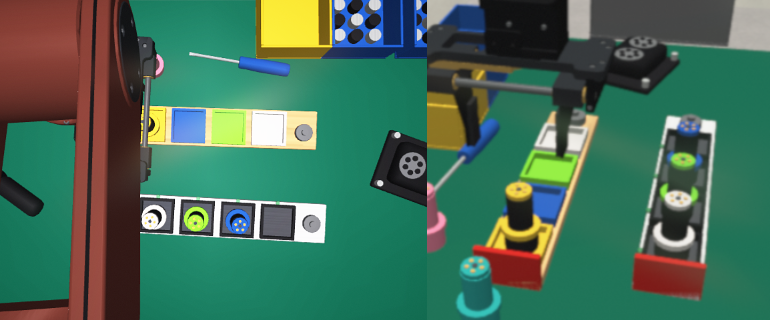

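White, lime and blue stand in the first three pockets from red, and the fourth is empty. Only yellow is left.

{"api": "apply_moves", "payload": {
  "steps": [
    {"x": 0.0007,"y": 0,"z": 0.016,"yaw": 0},
    {"x": 0,"y": 0,"z": 0.02,"yaw": 0},
    {"x": 0,"y": 0,"z": 0.02,"yaw": 0},
    {"x": 0,"y": 0,"z": 0.02,"yaw": 0},
    {"x": 0,"y": 0,"z": 0.012,"yaw": 0},
    {"x": 0,"y": 0,"z": 0.006,"yaw": 0},
    {"x": 0,"y": 0,"z": 0,"yaw": 0},
    {"x": 0,"y": 0,"z": 0,"yaw": 0}
  ]
}}

```text
time: 29.1
position: [0.6435, 0.1158, 0.061]
orientation: [[0.05, 0.999, 0.001], [0.999, -0.05, 0.0], [0.0, 0.001, -1.0]]
ft_force: [0.1, -0.7, 0.5]
width: 0.087
grip_force: 0.0
```

{"api": "apply_moves", "payload": {
  "steps": [
    {"x": 0,"y": 0,"z": 0,"yaw": 0},
    {"x": 0,"y": 0,"z": 0,"yaw": 0},
    {"x": 0,"y": 0,"z": 0,"yaw": 0},
    {"x": 0,"y": 0,"z": 0,"yaw": 0},
    {"x": 0,"y": 0,"z": 0,"yaw": 0},
    {"x": 0,"y": 0,"z": 0,"yaw": 0},
    {"x": 0,"y": 0,"z": 0,"yaw": 0},
    {"x": 0,"y": 0,"z": 0,"yaw": 0},
    {"x": 0,"y": 0,"z": 0,"yaw": 0},
    {"x": 0,"y": 0,"z": 0,"yaw": 0}
  ],
  "gripper": 0.2,
  "grip_force": 25
}}

```text
time: 29.93
position: [0.643, 0.116, 0.0603]
orientation: [[0.05, 0.999, -0.0], [0.999, -0.05, -0.0], [-0.0, -0.0, -1.0]]
ft_force: [-0.9, 0.2, -0.3]
width: 0.0297
grip_force: 25.0
```

{"api": "apply_moves", "payload": {
  "steps": [
    {"x": 0,"y": 0,"z": -0.008,"yaw": 0},
    {"x": 0,"y": 0,"z": -0.02,"yaw": 0},
    {"x": 0,"y": 0,"z": -0.028,"yaw": 0},
    {"x": 0,"y": 0,"z": -0.028,"yaw": 0},
    {"x": 0,"y": 0,"z": -0.022,"yaw": 0},
    {"x": 0,"y": 0,"z": -0.01,"yaw": 0},
    {"x": 0,"y": 0,"z": 0,"yaw": 0},
    {"x": 0,"y": 0,"z": 0,"yaw": 0},
    {"x": 0,"y": 0,"z": 0,"yaw": 0}
  ]
}}

```text
time: 30.68
position: [0.6418, 0.1159, 0.1741]
orientation: [[0.05, 0.999, -0.003], [0.999, -0.05, -0.0], [-0.0, -0.003, -1.0]]
ft_force: [-0.8, -0.0, -2.1]
width: 0.0295
grip_force: 25.0
```

{"api": "apply_moves", "payload": {
  "steps": [
    {"x": -0.0107,"y": -0.0072,"z": 0,"yaw": 0},
    {"x": -0.0214,"y": -0.0144,"z": 0,"yaw": 0},
    {"x": -0.0214,"y": -0.0144,"z": 0,"yaw": 0},
    {"x": -0.0214,"y": -0.0144,"z": 0,"yaw": 0},
    {"x": -0.0214,"y": -0.0144,"z": 0,"yaw": 0},
    {"x": -0.0214,"y": -0.0144,"z": 0,"yaw": 0},
    {"x": -0.0214,"y": -0.0144,"z": 0,"yaw": 0},
    {"x": -0.0214,"y": -0.0144,"z": 0,"yaw": 0},
    {"x": -0.0214,"y": -0.0144,"z": 0,"yaw": 0},
    {"x": -0.0214,"y": -0.0144,"z": 0,"yaw": 0},
    {"x": -0.0214,"y": -0.0144,"z": 0,"yaw": 0},
    {"x": -0.0214,"y": -0.0144,"z": 0,"yaw": 0},
    {"x": -0.0107,"y": -0.0072,"z": 0,"yaw": 0},
    {"x": 0,"y": 0,"z": 0,"yaw": 0},
    {"x": 0,"y": 0,"z": 0,"yaw": 0},
    {"x": 0,"y": 0,"z": 0,"yaw": 0}
  ]
}}

```text
time: 32.02
position: [0.4574, -0.1312, 0.1753]
orientation: [[0.05, 0.999, -0.001], [0.999, -0.05, 0.001], [0.001, -0.001, -1.0]]
ft_force: [-0.5, 0.0, -1.3]
width: 0.0293
grip_force: 25.0
```

{"api": "apply_moves", "payload": {
  "steps": [
    {"x": 0,"y": 0,"z": 0.01,"yaw": 0},
    {"x": 0,"y": 0,"z": 0.02,"yaw": 0},
    {"x": 0,"y": 0,"z": 0.024,"yaw": 0},
    {"x": 0,"y": 0,"z": 0.02,"yaw": 0},
    {"x": 0,"y": 0,"z": 0.015,"yaw": 0},
    {"x": 0,"y": 0,"z": 0.01,"yaw": 0},
    {"x": 0,"y": 0,"z": 0.005,"yaw": 0},
    {"x": 0,"y": 0,"z": 0.004,"yaw": 0},
    {"x": 0,"y": 0,"z": 0.002,"yaw": 0},
    {"x": 0,"y": 0,"z": 0,"yaw": 0},
    {"x": 0,"y": 0,"z": 0,"yaw": 0},
    {"x": 0,"y": 0,"z": 0,"yaw": 0}
  ]
}}

```text
time: 33.02
position: [0.4584, -0.1322, 0.0672]
orientation: [[0.05, 0.999, 0.002], [0.999, -0.05, -0.001], [-0.001, 0.002, -1.0]]
ft_force: [-0.0, -0.1, -1.1]
width: 0.0293
grip_force: 25.0
```

{"api": "apply_moves", "payload": {
  "steps": [
    {"x": 0,"y": 0,"z": 0.002,"yaw": 0},
    {"x": 0,"y": 0,"z": 0.002,"yaw": 0},
    {"x": 0,"y": 0,"z": 0.001,"yaw": 0},
    {"x": 0,"y": 0,"z": 0.001,"yaw": 0},
    {"x": 0,"y": 0,"z": 0,"yaw": 0},
    {"x": 0,"y": 0,"z": 0,"yaw": 0},
    {"x": 0,"y": 0,"z": 0,"yaw": 0},
    {"x": 0,"y": 0,"z": 0,"yaw": 0}
  ]
}}

```text
time: 33.68
position: [0.4576, -0.1319, 0.0603]
orientation: [[0.05, 0.999, -0.0], [0.999, -0.05, 0.0], [0.0, -0.0, -1.0]]
ft_force: [0.7, -1.0, -1.3]
width: 0.0293
grip_force: 25.0
```

{"api": "apply_moves", "payload": {
  "steps": [
    {"x": 0,"y": 0,"z": 0.0006,"yaw": 0},
    {"x": 0,"y": 0,"z": 0,"yaw": 0},
    {"x": 0,"y": 0,"z": 0,"yaw": 0},
    {"x": 0,"y": 0,"z": 0,"yaw": 0}
  ]
}}

```text
time: 34.02
position: [0.4578, -0.1319, 0.0602]
orientation: [[0.05, 0.999, 0.0], [0.999, -0.05, -0.0], [-0.0, 0.0, -1.0]]
ft_force: [-2.9, 0.9, 5.6]
width: 0.0291
grip_force: 25.0
```

Contact again, so I'll release, lift and back off to look.

{"api": "apply_moves", "payload": {
  "steps": [
    {"x": 0,"y": 0,"z": 0,"yaw": 0},
    {"x": 0,"y": 0,"z": 0,"yaw": 0},
    {"x": 0,"y": 0,"z": 0,"yaw": 0},
    {"x": 0,"y": 0,"z": 0,"yaw": 0},
    {"x": 0,"y": 0,"z": 0,"yaw": 0},
    {"x": 0,"y": 0,"z": 0,"yaw": 0},
    {"x": 0,"y": 0,"z": 0,"yaw": 0},
    {"x": 0,"y": 0,"z": 0,"yaw": 0},
    {"x": 0,"y": 0,"z": -0.01,"yaw": 0},
    {"x": 0,"y": 0,"z": -0.03,"yaw": 0},
    {"x": 0,"y": 0,"z": -0.03,"yaw": 0},
    {"x": 0,"y": 0,"z": -0.025,"yaw": 0},
    {"x": 0,"y": 0,"z": -0.03,"yaw": 0},
    {"x": 0,"y": 0,"z": -0.03,"yaw": 0},
    {"x": 0,"y": 0,"z": -0.03,"yaw": 0},
    {"x": 0,"y": 0,"z": 0,"yaw": 0}
  ],
  "gripper": 1
}}

```text
time: 35.35
position: [0.4608, -0.1332, 0.2527]
orientation: [[0.05, 0.999, 0.011], [0.999, -0.05, -0.005], [-0.005, 0.011, -1.0]]
ft_force: [0.6, -1.1, 0.3]
width: 0.0872
grip_force: 0.0
```

{"api": "apply_moves", "payload": {
  "steps": [
    {"x": -0.02,"y": 0,"z": 0,"yaw": 0},
    {"x": -0.03,"y": 0,"z": 0,"yaw": 0},
    {"x": -0.03,"y": 0,"z": 0,"yaw": 0},
    {"x": -0.03,"y": 0,"z": 0,"yaw": 0},
    {"x": -0.03,"y": 0,"z": 0,"yaw": 0},
    {"x": -0.03,"y": 0,"z": 0,"yaw": 0},
    {"x": -0.03,"y": 0,"z": 0,"yaw": 0},
    {"x": -0.02,"y": 0,"z": 0,"yaw": 0},
    {"x": 0,"y": 0,"z": 0,"yaw": 0},
    {"x": 0,"y": 0,"z": 0,"yaw": 0},
    {"x": 0,"y": 0,"z": 0,"yaw": 0}
  ]
}}

```text
time: 36.27
position: [0.4466, -0.3509, 0.2447]
orientation: [[0.05, 0.999, -0.0], [0.999, -0.05, 0.001], [0.001, -0.0, -1.0]]
ft_force: [-0.5, -0.2, 0.6]
width: 0.0869
grip_force: 0.0
```

```bash
python3 - <<'E'
from h import *
a=snap("top","t6.png")[270:390,180:500]; b=snap("side","s6.png")[100:360,340:500]
cv2.imwrite("pics/m6.png",np.hstack([cv2.resize(a,(560,210)),cv2.resize(b,(129,210))])[:,:,::-1])
c=cam("top")
for x,y,n in((.471,.102,"w"),(.4662,.024,"l"),(.4617,-.0538,"b"),(.4575,-.1312,"y")): print(n,(proj(c,(x,y,.1015))-[180,270])*1.75)
E
```

```text
w [ 78.48390927 109.17799438]
l [197.47581955 115.992704  ]
b [315.97351731 122.33958135]
y [433.67186838 128.22099463]
```

View pics/m6.png

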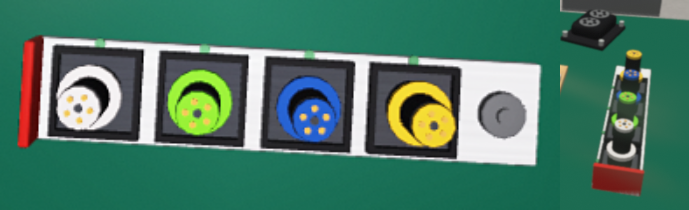

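All four stand upright in the pockets. From red the order is white, lime, blue, yellow, with caps at (78,108), (197,115), (315,121) and (434,126), all within about 1 mm of the expected spots. I'll hand it in.

```bash
python3 -c "
from rig import ctrl
print(ctrl.sign_off())"
```

```text
the job is handed in; nothing more can be done
None
```

All four inserts stand upright and released in the test rack in reverse order (white, lime, blue, yellow from its red end plate), and the job was handed in after about 36 s of robot time; sign-off returned no verdict.

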